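# Nest the upturned smoothie-cup lids

### The job

Tidy the green cup lids into one nested stack: put the two loose green domed lids, upturned as they are, one after the other (either first) into the green lid that stands on the red plate, so that each dome sits fully down in the lid below it. The bottom green lid stays where it stands on the plate, and the yellow lid is left alone.

Things in the scene. Friction and masses are not known exactly. Their poses are not given: they have to be found in the camera images.
- lid_base_center (a point): Dark green upturned domed lid, same shape as lid_a, loose on the red plate (190 mm across, rim 16 mm high, inner floor 5 mm above the table): bottom of the stack. A nested lid's step rests on this rim, 28 mm higher than the lid below, 3 mm play all round; the upper lid's 28 mm skirt stays above the lower rim. Point on its axis, 27 mm above the underside and 27 mm below the rim; z out of the mouth (up).
- lid_a_center (a point): Dark green hard plastic lid, mouth up, 54 mm high, 50 g, on the table. Skirt: outer diameter 60, wall 3, from 26 to 54 mm above the underside. Dome below it: 48 mm across under the flat step, tapering to a flat crown 32 mm across on which it stands. Round: grasp from above across the outside of the skirt, any yaw. Point on its axis, 27 mm above the underside and 27 mm below the rim; z out of the mouth (up).
- lid_b_center (a point): The other loose dark green domed lid to be stacked, on the table, same shape as lid_a. Point on its axis, 27 mm above the underside and 27 mm below the rim; z out of the mouth (up).
- lid_yellow_center (a point): Yellow upturned domed lid, same shape as lid_a, on the table; not to be moved. Point on its axis, 27 mm above the underside and 27 mm below the rim; z out of the mouth (up).
Not all that is in view belongs to the job. What is shaped like the part that bears lid_b_center but white is not meant. What is shaped like the part that bears lid_a_center but white is not meant.

How it is judged:
By the outcome, as a careful person would: the job done as asked, in the order asked, and still so for the second after the job is handed in, with the robot touching nothing.
It also fails if it takes over 54 s, if anything falls off the work surface, if the arm or the gripper's body presses on something with over 40 N, if the wrist force passes 120 N, or if a joint passes its speed limit or range.

### The arm

A 6-joint arm with a two-finger parallel gripper is mounted at the origin on the work surface. World frame = base frame: x ahead of the robot, y to its left, z up, the work surface at z = 0. Lengths are in m, angles in rad, forces in N, time in s.
With the tool pointing down it reaches from about 0.25 to 0.725 m from the base axis. Payload 4 kg.
Tool frame: the origin (TCP) lies on the centre line of the jaws, within the pads' length; the fingertips stand 17 mm ahead of it and the grasp point (between the pads) lies 2 mm behind it; z points along the fingers, x is the direction in which the jaws open and shut, and the axes are right-handed (so a half turn about z gives the same grasp; the last joint's range is limited). The gripper opens to 85 mm and grips with 20 to 120 N. Pads are 22 mm wide; open, the fingers measure 114 mm over their backs; the gripper's body (76 mm by 85 mm) begins 54 mm behind the grasp point. The pads swing forward as they close: fully open they stand 13 mm farther back than shut.
Start: joints at [-1.107, 0.241, 0.005, 1.335, 0, 1.571], TCP at [0.224, -0.447, 0.248] pointing down, gripper open.
Joint ranges: [-2.72, 2.72], [-1.05, 1.87], [-1.09, 1.28], [-1.99, 2.15], [-1.42, 1.44], [-3.14, 3.14]. Speed limits (rad/s): [2.79, 2.79, 3.14, 3.14, 3.14, 3.14].

### API

Orientations are given as a unit quaternion [x, y, z, w].
In Python, from workcell import bot gives the robot as it stands.
- The arm moves only by the tool jog_arm, never from a script. Its arguments are lists of equal length, an entry for each row: "jaw": the closure, from 0 (fully open) to 1 (shut); "linear": the shift along the tool's x, y, z in m, a list of three; "delta_rot": the turn, a rotation vector about the tool's x, y, z in degrees, a list of three. A call has exactly 8 rows; each row is the pose to reach, as a shift and turn from the pose commanded when the call began, along the tool's axes at that moment; what a row does not reach only later rows make up. A row lasts 1/12 s, in which the tool goes at most 41.7 mm and 7.16 degrees, less where a joint would pass 70% of its speed; a pose out of reach is approached as far as the arm can. A call with a gripper value outside its range is refused whole. The fingers move at their own pace and stop on an object; the grip force is fixed at half the most. Time passes only in rows, so rows that repeat a pose let the fingers close, or fill a call up. It gives the time, the measured TCP pose, the force and the opening at its end, in the units of the state.
- bot.get_obs(): the state, without advancing time (a new reading comes with each control period).
- bot.camera(name): name is "side" or "top"; returns (picture, depth): 384x512x3 uint8, red, green, blue; 384x512 float32, m along the optical axis (not along the pixel's ray), 0 where there is no reading.
- bot.calibration(name): a dict with "fovy" (degrees; the focal length in pixels is half the picture's height over the tangent of half this angle, whatever the lens; pixels are square), "cx", "cy" (the principal point, pixels), "origin" and "orientation" of the camera in the world. Camera axes: x right, y down, z forward; pixel columns grow to the right and rows downward; lengths in m; the calibration is good to about 2 mm. A picture is of the moment at which its call begins. calibration takes no time and is no camera call.
- bot.job_done(): hands the job in, once; it reports no verdict.
The state is a dict: "clock": time; "joint_pos": joint angles; "joint_vel": joint speeds; "tau": joint torques, N m; "eef_pos": TCP position; "tool_rot": TCP orientation; "ft_force": force on the tool from outside, world axes, zero at the start; "ft_torque": the same for the moment, N m; "grip_width": finger opening in m.
Only numpy, scipy, OpenCV 4.12 (cv2) and the standard library are available. Lean on these libraries where they do the work, as an engineer would, in place of code of your own. Each camera call takes 0.05 s, during which the arm holds its last target.

## Working session

There is one attempt and no reset: what is moved stays moved. The work goes in short steps, Python scripts to look and compute and a tool call to move; the robot and the scene stay as the last step left them, time stands still between calls to the robot, and variables do not carry over. Pictures are saved under pics/ and viewed, and the job is handed in when it is done.

Besides the shell and the picture viewer there is one more tool, called after "Emit:" by a JSON object that holds its "op" and its "data". jog_arm: Moves the arm, as the interface text tells. Its arguments: {"type":"object","properties":{"jaw":{"type":"array","items":{"type":"number"}},"linear":{"type":"array","items":{"type":"array","items":{"type":"number"}}},"delta_rot":{"type":"array","items":{"type":"array","items":{"type":"number"}}}},"required":["jaw","linear","delta_rot"]}

```bash
mkdir -p pics; python3 - <<'E'
from workcell import bot
import cv2,numpy as np
o=bot.get_obs(); print({k:np.round(v,3).tolist() for k,v in o.items()})
for n in("top","side"):
    p,d=bot.camera(n); cv2.imwrite(f"pics/{n}0.png",p[:,:,::-1]); np.savez(f"{n}0.npz",p=p,d=d)
    print(n,bot.calibration(n))
E
ls
```

```text
{'clock': 0.0, 'joint_pos': [-1.107, 0.241, 0.004, 1.335, -0.0, 1.571], 'joint_vel': [0.001, -0.001, 0.001, -0.0, -0.001, -0.0], 'tau': [0.001, -37.232, 25.241, 0.017, 0.0, 0.0], 'eef_pos': [0.223, -0.447, 0.247], 'tool_rot': [0.851, -0.526, -0.001, -0.001], 'ft_force': [1.186, 0.361, 0.413], 'ft_torque': [-0.031, 0.028, 0.039], 'grip_width': 0.086}
top {'fovy': 45.50430112090894, 'cx': 258.2461729475626, 'cy': 190.2817893932577, 'origin': array([0.46199765, 0.00401774, 1.20463945]), 'orientation': array([-0.69957556,  0.7134274 , -0.03234949,  0.02385162])}
side {'fovy': 44.775763760654456, 'cx': 252.3395382611858, 'cy': 196.5114008735123, 'origin': array([0.14346914, 0.69810138, 0.69329819]), 'orientation': array([-0.23215935,  0.8670373 , -0.42868288,  0.10285595])}
pics
side0.npz
top0.npz
```

View pics/top0.png

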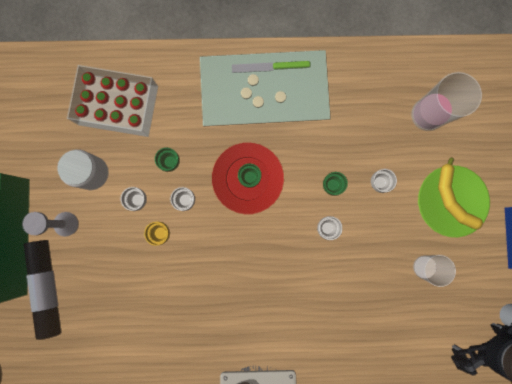

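View pics/side0.png

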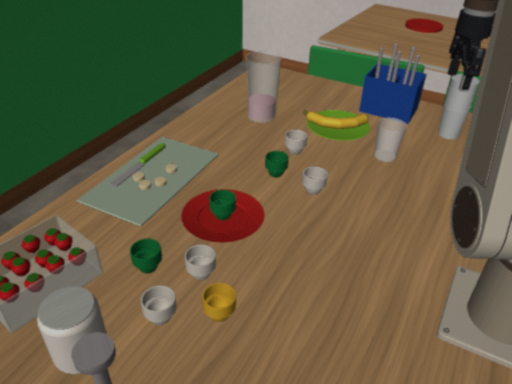

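In the top view, these could be taken for the target:
- **Green lids:** (168,160), (335,184), and (249,175) on the plate. The last one is the base, so the other two are the loose lids.
- **Yellow lid, leave alone:** (157,233).
- **White lids, not meant:** (133,199), (183,199), (383,181), (330,228).

Next I'll measure positions and check the choice in a crop.

```bash
cat > h.py <<'E'
import cv2,numpy as np
from scipy.spatial.transform import Rotation as R
from workcell import bot
def K(n):
    c=bot.calibration(n); f=192/np.tan(np.radians(c["fovy"]/2)); return c,f
def ray(n,uv):
    c,f=K(n); uv=np.atleast_2d(uv).astype(float)
    d=np.c_[(uv[:,0]-c["cx"])/f,(uv[:,1]-c["cy"])/f,np.ones(len(uv))]
    return c["origin"],R.from_quat(c["orientation"]).apply(d)
def onplane(n,uv,z):
    o,d=ray(n,uv); return o+d*((z-o[2])/d[:,2])[:,None]
def pts(n,uv,dep):
    o,d=ray(n,uv); return o+d*dep[:,None]
def green(p):
    h=cv2.cvtColor(p,cv2.COLOR_RGB2HSV)
    return ((h[...,0]>65)&(h[...,0]<85)&(h[...,1]>150)&(h[...,2]>30)).astype(np.uint8)
def rims(n,p,d,zr=None,m=None):
    m=green(p) if m is None else m
    k,l,s,c=cv2.connectedComponentsWithStats(m)
    for i in range(1,k):
        if not 150<s[i,4]<3000: continue
        v,u=np.where(l==i); dd=d[v,u]; ok=dd>0
        P=pts(n,np.c_[u,v][ok],dd[ok]); zt=np.percentile(P[:,2],97)
        top=P[P[:,2]>zt-.006]
        cnt=max(cv2.findContours((l==i).astype(np.uint8),0,1)[0],key=len)
        z=zt if zr is None else zr
        W=onplane(n,cnt[:,0,:],z)[:,:2]
        # rim circle on plane
        c_,r_=cv2.minEnclosingCircle((W*1000).astype(np.float32))
        A=np.c_[2*top[:,:2],np.ones(len(top))]; q=np.linalg.lstsq(A,(top[:,:2]**2).sum(1),rcond=None)[0]
        print(n,"px",np.round(c[i],1),"area",s[i,4],"ztop %.3f"%zt,"circ mm",np.round(c_,1),round(r_,1),"depthfit",np.round(q[:2]*1000,1),round(1000*np.sqrt(q[2]+q[0]**2+q[1]**2),1))
E
python3 - <<'E'
from h import *
for n in("top","side"):
    z=np.load(f"{n}0.npz"); rims(n,z["p"],z["d"])
p=np.load("top0.npz")["p"][:,:,::-1]
c=[cv2.resize(p[y-30:y+30,x-40:x+40],None,fx=4,fy=4,interpolation=2) for x,y in((168,160),(249,175),(335,184))]
cv2.imwrite("pics/crop.png",cv2.resize(np.hstack(c),(798,200)))
E
```

```text
side px [340.3  64.9] area 1711 ztop 0.076 circ mm [ 645.6 -800.5] 176.6 depthfit [ 658.2 -909.1] 72.0
side px [276.  162.6] area 407 ztop 0.053 circ mm [ 552.3 -179.9] 53.1 depthfit [ 566.5 -204.8] 28.0
side px [222.1 203.5] area 537 ztop 0.058 circ mm [579.2  32.6] 47.9 depthfit [590.8  12.5] 28.2
side px [145.7 254.6] area 746 ztop 0.054 circ mm [622.2 233.1] 44.2 depthfit [636.3 222.2] 27.9
```

View pics/crop.png

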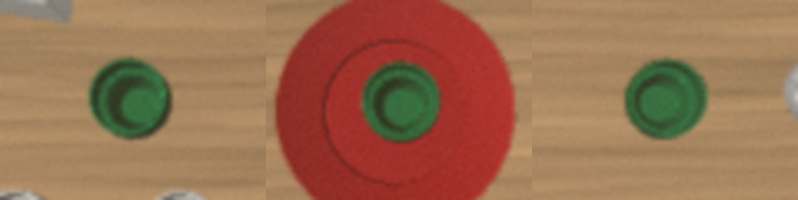

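The crop shows three dark green lids, mouth up. The middle one stands on the red plate and is the base; the outer two are loose. The mask found nothing in the top view, so I'll loosen it there.

```bash
python3 - <<'E'
from h import *
z=np.load("top0.npz");h=cv2.cvtColor(z["p"],cv2.COLOR_RGB2HSV)
print(h[160,160:178].tolist()); print(z["d"][160,155:182:3], z["d"][184,325:347:3])
E
sed -i 's/h\[...,0\]>65)&(h\[...,0\]<85)&(h\[...,1\]>150)&(h\[...,2\]>30/h[...,0]>60)\&(h[...,0]<90)\&(h[...,1]>110)\&(h[...,2]>18/' h.py
python3 - <<'E'
from h import *
for n in("top","side"):
    z=np.load(f"{n}0.npz"); rims(n,z["p"],z["d"])
z=np.load("top0.npz");P=z["p"]
h=cv2.cvtColor(P,cv2.COLOR_RGB2HSV)
y=((h[...,0]>18)&(h[...,0]<32)&(h[...,1]>190)).astype(np.uint8); y[:,200:]=0
print("yellow");rims("top",P,z["d"],m=y)
for u,v in((133,199),(183,199),(383,181),(330,228)): print("white",onplane("top",[(u,v)],.054)[0].round(3))
E
```

```text
[[54, 106, 72], [44, 89, 60], [44, 97, 58], [46, 101, 58], [56, 111, 78], [65, 123, 108], [64, 125, 110], [64, 125, 110], [64, 126, 109], [65, 129, 111], [64, 121, 110], [65, 132, 108], [64, 124, 113], [64, 124, 111], [66, 132, 116], [66, 131, 117], [64, 120, 108], [63, 113, 97]]
[1.1588992 1.1833774 1.1934533 1.2055473 1.2112631 1.2121679 1.209881
 1.2004739 1.1791074] [1.1572095 1.2082738 1.2104688 1.2103183 1.2011373 1.196757  1.1832021
 1.1606549]
top px [169.2 160.1] area 182 ztop 0.055 circ mm [634.2 215.8] 25.6 depthfit [637.6 220.1] 27.1
top px [250.7 175.7] area 205 ztop 0.038 circ mm [593.8  11.4] 26.5 depthfit [593.   11.8] 24.3
top px [335.7 183.7] area 231 ztop 0.054 circ mm [ 568.3 -204. ] 27.0 depthfit [ 567.1 -201.7] 24.2
top px [  7.9 245.9] area 1016 ztop 0.135 circ mm [436.  585.3] 97.6 depthfit [444.  578.9] 52.9
side px [340.3  64.8] area 1794 ztop 0.077 circ mm [ 646.7 -802.4] 181.0 depthfit [ 657.1 -901.3] 75.1
side px [276.1 162.7] area 426 ztop 0.054 circ mm [ 549.4 -179.2] 54.9 depthfit [ 566.5 -204.7] 28.0
side px [222.2 203.4] area 552 ztop 0.059 circ mm [578.2  32.2] 47.9 depthfit [590.9  12.7] 28.2
side px [145.6 254.5] area 776 ztop 0.054 circ mm [624.6 235.2] 45.6 depthfit [636.3 222.2] 28.0
yellow
white [0.538 0.304 0.054]
white [0.535 0.179 0.054]
white [ 0.571 -0.327  0.054]
white [ 0.455 -0.189  0.054]
```

```bash
cat >> h.py <<'E'
def rimfit(n,p,d,c0,z0,z1,rad=.042):
    v,u=np.where(d>0); P=pts(n,np.c_[u,v],d[v,u])
    s=(np.hypot(P[:,0]-c0[0],P[:,1]-c0[1])<rad)&(P[:,2]>z0)&(P[:,2]<z1); T=P[s]
    if len(T)<8: return None
    from scipy.optimize import least_squares
    q=least_squares(lambda q:np.hypot(T[:,0]-q[0],T[:,1]-q[1])-.0285,[c0[0],c0[1]],loss="soft_l1",f_scale=.002).x
    return np.round(q*1000,1),len(T),round(1000*np.median(T[:,2]),1)
E
python3 - <<'E'
from h import *
for n in("top","side"):
    z=np.load(f"{n}0.npz")
    for c0,b in(((.636,.222),0),((.591,.0126),.005),((.5665,-.2047),0)):
        print(n,rimfit(n,z["p"],z["d"],c0,.046+b,.058+b))
    for c0 in ((.538,.304),(.535,.179),(.571,-.327),(.455,-.189)): print(" white",n,rimfit(n,z["p"],z["d"],c0,.046,.058))
E
```

```text
top (array([637.4, 220.1]), 104, np.float64(53.5))
top (array([592.2,  11.1]), 87, np.float64(59.4))
top (array([ 567.9, -206.4]), 109, np.float64(53.9))
 white top (array([538.8, 305.2]), 115, np.float64(53.7))
 white top (array([536.2, 181. ]), 102, np.float64(53.8))
 white top (array([ 572.6, -331.1]), 120, np.float64(53.6))
 white top (array([ 455.3, -189.1]), 100, np.float64(53.6))
side (array([636.4, 222. ]), 252, np.float64(51.3))
side (array([591.1,  12.6]), 182, np.float64(55.9))
side (array([ 566.6, -205. ]), 152, np.float64(50.7))
 white side (array([537.4, 307.3]), 308, np.float64(51.7))
 white side (array([534.8, 182.9]), 257, np.float64(51.4))
 white side (array([ 571.5, -329.7]), 129, np.float64(50.8))
 white side (array([ 453.6, -187.9]), 172, np.float64(51.0))
```

The two views agree to about 1.5 mm, and the offsets between lids agree to 0.4 mm. Averaged positions in mm are A (637,221), B (567,−206) and base (592,12). Rim heights are 54 and 59, as they should be. I'll take B first.

Emit:
{"op": "jog_arm", "data": {"jaw": [0,0,0,0,0,0,0,0], "linear": [[-0.003,-0.02,0],[-0.008,-0.055,0],[-0.013,-0.09,0],[-0.019,-0.125,0],[-0.024,-0.16,0],[-0.03,-0.2,0],[-0.036,-0.24,0],[-0.042,-0.28,0]], "delta_rot": [[0,0,0],[0,0,0],[0,0,0],[0,0,0],[0,0,0],[0,0,0],[0,0,0],[0,0,0]]}}

```text
clock: 0.77
eef_pos: [0.4563, -0.2829, 0.2479]
tool_rot: [0.851, -0.526, -0.0, 0.0]
ft_force: [-0.2, -1.2, 0.6]
grip_width: 0.0853
```

Emit:
{"op": "jog_arm", "data": {"jaw": [0,0,0,0,0,0,0,0], "linear": [[-0.005,-0.035,0],[-0.01,-0.07,0.02],[-0.015,-0.1,0.04],[-0.018,-0.12,0.06],[-0.02,-0.135,0.08],[-0.02,-0.135,0.1],[-0.02,-0.135,0.1],[-0.02,-0.135,0.1]], "delta_rot": [[0,0,0],[0,0,0],[0,0,0],[0,0,0],[0,0,0],[0,0,0],[0,0,0],[0,0,0]]}}

```text
clock: 1.43
eef_pos: [0.5658, -0.2055, 0.1466]
tool_rot: [0.851, -0.526, -0.002, 0.001]
ft_force: [0.4, -0.1, 0.3]
grip_width: 0.0852
```

```bash
cat >> h.py <<'E'
def go(t):
    o=bot.get_obs(); print("clk %.2f"%o["clock"],"pos",np.round(o["eef_pos"],4),"q",np.round(o["tool_rot"],4),"j",np.round(o["joint_pos"],2),"F",np.round(o["ft_force"],1),"w",round(float(o["grip_width"]),4))
    if t is not None: print("delta tool",np.round(R.from_quat(o["tool_rot"]).inv().apply(np.array(t)-o["eef_pos"]),4))
E
python3 -c "
from h import *
go([.567,-.2057,.046])"
```

```text
clk 1.43 pos [ 0.5658 -0.2055  0.1466] q [ 8.508e-01 -5.255e-01 -2.300e-03  6.000e-04] j [-0.35  0.5   0.12  1.19 -0.    2.33] F [ 0.4 -0.1  0.3] w 0.0852
delta tool [ 0.0011 -0.0013  0.1006]
```

Emit:
{"op": "jog_arm", "data": {"jaw": [0,0,0,0,0,0,0,0], "linear": [[0.001,-0.001,0.015],[0.001,-0.001,0.035],[0.001,-0.001,0.055],[0.001,-0.001,0.075],[0.001,-0.001,0.09],[0.001,-0.001,0.1],[0.001,-0.001,0.1],[0.001,-0.001,0.1]], "delta_rot": [[0,0,0],[0,0,0],[0,0,0],[0,0,0],[0,0,0],[0,0,0],[0,0,0],[0,0,0]]}}

```text
clock: 2.1
eef_pos: [0.5687, -0.2071, 0.0493]
tool_rot: [0.85, -0.526, 0.0, -0.0]
ft_force: [1.1, -0.2, -0.0]
grip_width: 0.0849
```

```bash
python3 - <<'E'
from h import *
go([.567,-.2057,.046])
ims=[]
for n,x,y in(("top",335,184),("side",276,165)):
    p,d=bot.camera(n); ims.append(cv2.resize(p[y-45:y+45,x-45:x+45,::-1],(390,390),interpolation=2))
cv2.imwrite("pics/g1.png",np.hstack(ims))
E
```

```text
clk 2.10 pos [ 0.5687 -0.2071  0.0493] q [ 8.505e-01 -5.260e-01  4.000e-04 -1.000e-04] j [-0.35  0.59 -0.    0.98 -0.    2.33] F [ 1.1 -0.2 -0. ] w 0.0849
delta tool [-0.002   0.0009  0.0033]
```

View pics/g1.png

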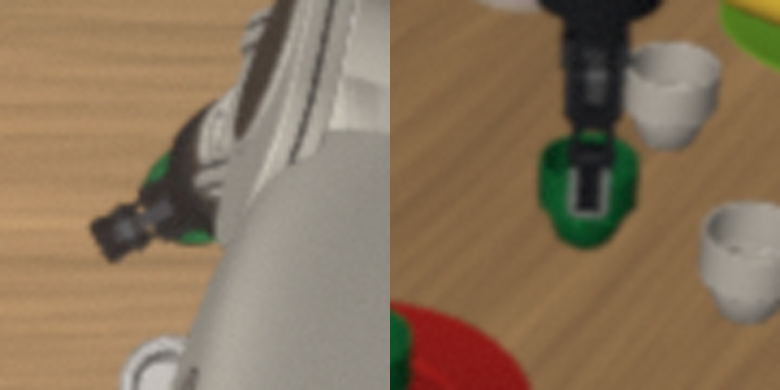

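In the side crop, the finger at (588,190) is centred on the green lid, and the jaws straddle it. Closing now.

Emit:
{"op": "jog_arm", "data": {"jaw": [0.2,0.4,0.6,0.8,1,1,1,1], "linear": [[-0.001,0.001,0.001],[-0.001,0.001,0.001],[-0.001,0.001,0.001],[-0.001,0.001,0.001],[-0.001,0.001,0.001],[-0.001,0.001,0.001],[-0.001,0.001,0.001],[-0.001,0.001,0.001]], "delta_rot": [[0,0,0],[0,0,0],[0,0,0],[0,0,0],[0,0,0],[0,0,0],[0,0,0],[0,0,0]]}}

```text
clock: 2.87
eef_pos: [0.568, -0.2064, 0.049]
tool_rot: [0.851, -0.526, 0.001, -0.0]
ft_force: [-1.4, 0.5, 5.4]
grip_width: 0.058
```

```bash
python3 - <<'E'
from h import *
go(None); 
p,d=bot.camera("side"); go(None); cv2.imwrite("pics/g2.png",cv2.resize(p[110:220,220:350,::-1],None,fx=5,fy=5,interpolation=2))
E
```

```text
clk 2.87 pos [ 0.568  -0.2064  0.049 ] q [ 8.507e-01 -5.256e-01  1.300e-03 -3.000e-04] j [-0.35  0.59 -0.01  0.97  0.    2.33] F [-1.4  0.5  5.4] w 0.058
clk 2.92 pos [ 0.568  -0.2064  0.049 ] q [ 8.507e-01 -5.256e-01  1.300e-03 -3.000e-04] j [-0.35  0.59 -0.01  0.97 -0.    2.33] F [-0.9  0.3  5.3] w 0.0577
```

View pics/g2.png

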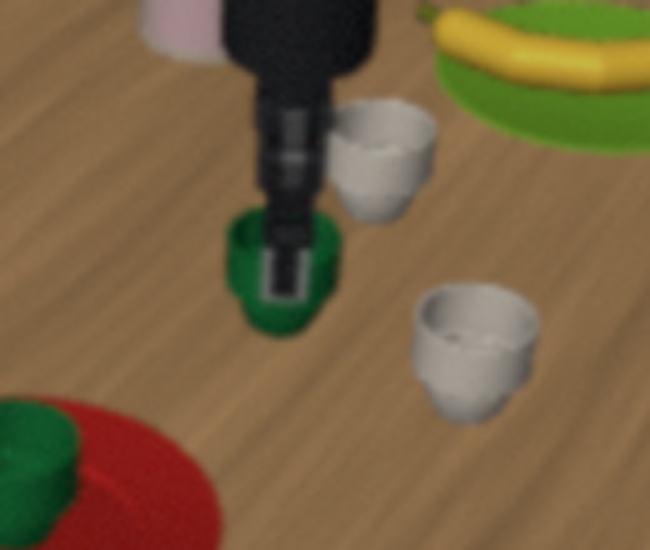

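The lid is held: width 58 mm, pads on the skirt in the crop. Now I'll lift it.

Emit:
{"op": "jog_arm", "data": {"jaw": [1,1,1,1,1,1,1,1], "linear": [[0,0,-0.005],[0,0,-0.015],[0,0,-0.035],[0,0,-0.06],[0,0,-0.085],[0,0,-0.11],[0,0,-0.12],[0,0,-0.12]], "delta_rot": [[0,0,0],[0,0,0],[0,0,0],[0,0,0],[0,0,0],[0,0,0],[0,0,0],[0,0,0]]}}

```text
clock: 3.58
eef_pos: [0.5691, -0.2068, 0.1712]
tool_rot: [0.851, -0.526, 0.003, -0.001]
ft_force: [-0.2, -0.9, -1.3]
grip_width: 0.0582
```

```bash
python3 -c "
from h import *
go([.568-(-.0244),-.2064+.2176,.168])"
```

```text
clk 3.58 pos [ 0.5691 -0.2068  0.1712] q [ 8.507e-01 -5.256e-01  3.500e-03 -7.000e-04] j [-0.35  0.48  0.16  1.24 -0.    2.33] F [-0.2 -0.9 -1.3] w 0.0582
delta tool [-0.1845 -0.1183  0.0028]
```

Emit:
{"op": "jog_arm", "data": {"jaw": [1,1,1,1,1,1,1,1], "linear": [[-0.01,-0.007,0],[-0.035,-0.023,0],[-0.065,-0.042,0],[-0.1,-0.065,0],[-0.13,-0.085,0],[-0.16,-0.104,0],[-0.178,-0.115,0],[-0.184,-0.119,0]], "delta_rot": [[0,0,0],[0,0,0],[0,0,0],[0,0,0],[0,0,0],[0,0,0],[0,0,0],[0,0,0]]}}

```text
clock: 4.25
eef_pos: [0.5896, 0.0164, 0.1646]
tool_rot: [0.852, -0.523, -0.002, 0.001]
ft_force: [-0.8, -0.4, -0.9]
grip_width: 0.0583
```

Emit:
{"op": "jog_arm", "data": {"jaw": [1,1,1,1,1,1,1,1], "linear": [[0,0,0.01],[0,0,0.02],[0,0,0.03],[0,0,0.04],[0,0,0.04],[0,0,0.04],[0,0,0.04],[0,0,0.04]], "delta_rot": [[0,0,0],[0,0,0],[0,0,0],[0,0,0],[0,0,0],[0,0,0],[0,0,0],[0,0,0]]}}

```text
clock: 4.92
eef_pos: [0.5917, 0.0112, 0.1279]
tool_rot: [0.85, -0.526, 0.001, -0.0]
ft_force: [-1.0, -0.3, -1.7]
grip_width: 0.0585
```

```bash
python3 - <<'E'
from h import *
go(None)
for n in("top","side"):
    p,d=bot.camera(n); np.savez(f"{n}1.npz",p=p,d=d)
    cv2.imwrite(f"pics/h1{n}.png",cv2.resize((p[110:250,190:310] if n=="top" else p[130:250,160:290])[:,:,::-1],None,fx=4,fy=4,interpolation=2))
z=np.load("side1.npz");rims("side",z["p"],z["d"])
E
```

```text
clk 4.92 pos [0.5917 0.0112 0.1279] q [ 8.504e-01 -5.261e-01  5.000e-04 -4.000e-04] j [0.02 0.49 0.05 1.13 0.   2.7 ] F [-1.  -0.3 -1.7] w 0.0585
side px [340.3  64.8] area 1794 ztop 0.077 circ mm [ 646.9 -802.9] 181.0 depthfit [ 660.8 -933.9] 71.8
side px [222.6 193.8] area 887 ztop 0.132 circ mm [554.4  64.5] 94.0 depthfit [587.2  17.6] 28.7
side px [145.6 254.6] area 773 ztop 0.054 circ mm [623.6 234.9] 45.4 depthfit [636.3 222.4] 27.9
```

View pics/h1side.png

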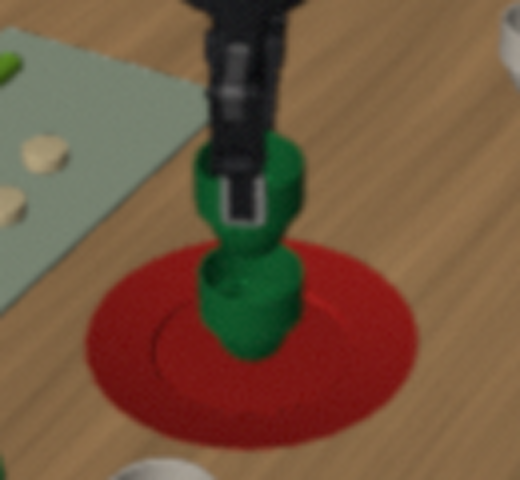

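View pics/h1top.png

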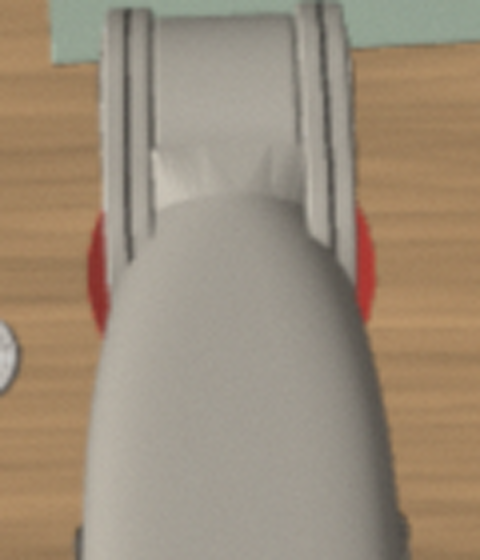

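```bash
cat >> h.py <<'E'
def skirt(n,p,d,c0,zs,rad=.05,tol=.0035):
    """green outer-skirt points, sliced in height; fit circle r=30 to camera-facing outer side"""
    from scipy.optimize import least_squares
    m=green(p)>0; v,u=np.where(m&(d>0)); P=pts(n,np.c_[u,v],d[v,u]); cam=bot.calibration(n)["origin"][:2]
    w=cam-np.array(c0); w/=np.linalg.norm(w)
    for z in zs:
        s=(abs(P[:,2]-z)<tol)&(np.hypot(*(P[:,:2]-c0).T)<rad)&(((P[:,:2]-c0)@w)>.004)
        T=P[s,:2]
        if len(T)<8: print(n,z,len(T)); continue
        q=least_squares(lambda q:np.hypot(*(T-q).T)-.030,c0,loss="soft_l1",f_scale=.001)
        print(n,"z",z,"n",len(T),"c",np.round(q.x*1000,1),"rms",round(1000*np.sqrt(np.mean(q.fun**2)),1))
E
python3 - <<'E'
from h import *
z=np.load("side1.npz")
print("held");skirt("side",z["p"],z["d"],(.591,.0126),[.108,.113,.118,.123,.128])
print("base");skirt("side",z["p"],z["d"],(.591,.0126),[.035,.04,.045,.05,.055])
print(rimfit("side",z["p"],np.where(green(z["p"])>0,z["d"],0),(.591,.0126),.124,.137))
print(rimfit("side",z["p"],np.where(green(z["p"])>0,z["d"],0),(.591,.0126),.051,.063))
E
```

```text
held
side z 0.108 n 41 c [591.1  11.1] rms 1.3
side z 0.113 n 37 c [591.3  11.1] rms 1.0
side z 0.118 n 39 c [591.6  11.1] rms 0.9
side z 0.123 n 39 c [591.6  10.9] rms 1.0
side z 0.128 n 38 c [591.4  11.5] rms 1.4
base
side z 0.035 n 43 c [591.6  10.4] rms 1.3
side z 0.04 n 55 c [592.2  11.1] rms 1.5
side z 0.045 n 54 c [592.3  11.4] rms 1.5
side z 0.05 n 57 c [592.1  11.4] rms 1.3
side z 0.055 n 73 c [592.   11.2] rms 1.5
(array([590.4,  13.1]), 102, np.float64(129.5))
(array([590.8,  12.9]), 118, np.float64(55.6))
```

The held lid and the base agree to 0.7 mm in x and 0.3 mm in y, so I'll lower it. About 46 mm to go: 38 mm first, then small steps while watching the force.

Emit:
{"op": "jog_arm", "data": {"jaw": [1,1,1,1,1,1,1,1], "linear": [[0,0,0.006],[0,0,0.012],[0,0,0.018],[0,0,0.024],[0,0,0.03],[0,0,0.035],[0,0,0.038],[0,0,0.038]], "delta_rot": [[0,0,0],[0,0,0],[0,0,0],[0,0,0],[0,0,0],[0,0,0],[0,0,0],[0,0,0]]}}

```text
clock: 5.68
eef_pos: [0.5905, 0.0117, 0.0881]
tool_rot: [0.851, -0.526, -0.001, 0.001]
ft_force: [-0.4, -0.8, -1.1]
grip_width: 0.058
```

Emit:
{"op": "jog_arm", "data": {"jaw": [1,1,1,1,1,1,1,1], "linear": [[0,0,0.001],[0,0,0.002],[0,0,0.003],[0,0,0.004],[0,0,0.005],[0,0,0.005],[0,0,0.005],[0,0,0.005]], "delta_rot": [[0,0,0],[0,0,0],[0,0,0],[0,0,0],[0,0,0],[0,0,0],[0,0,0],[0,0,0]]}}

```text
clock: 6.35
eef_pos: [0.5912, 0.0117, 0.0843]
tool_rot: [0.851, -0.526, 0.0, -0.0]
ft_force: [0.3, -1.3, -0.5]
grip_width: 0.0583
```

```bash
python3 - <<'E'
from h import *
go(None)
p,d=bot.camera("side"); go(None); cv2.imwrite(f"pics/i1.png",cv2.resize(p[130:250,160:290,::-1],None,fx=4,fy=4,interpolation=2))
E
```

```text
clk 6.35 pos [0.5912 0.0117 0.0843] q [ 0.8507 -0.5257  0.     -0.    ] j [ 0.02  0.53 -0.    1.03 -0.    2.7 ] F [ 0.3 -1.3 -0.5] w 0.0583
clk 6.40 pos [0.5913 0.0117 0.0844] q [ 8.507e-01 -5.257e-01  1.000e-04 -0.000e+00] j [ 0.02  0.53 -0.    1.03 -0.    2.7 ] F [ 0.2 -0.8 -0. ] w 0.0579
```

View pics/i1.png

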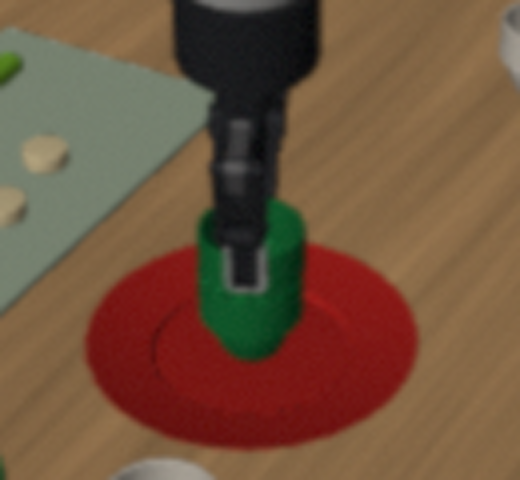

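The dome is going into the base and the two skirts line up at crop x 198–303. No contact force yet, so 1–3 mm more.

Emit:
{"op": "jog_arm", "data": {"jaw": [1,1,1,1,1,1,1,1], "linear": [[0,0,0.001],[0,0,0.001],[0,0,0.002],[0,0,0.002],[0,0,0.002],[0,0,0.002],[0,0,0.002],[0,0,0.002]], "delta_rot": [[0,0,0],[0,0,0],[0,0,0],[0,0,0],[0,0,0],[0,0,0],[0,0,0],[0,0,0]]}}

```text
clock: 7.07
eef_pos: [0.5912, 0.0117, 0.0823]
tool_rot: [0.851, -0.526, 0.0, -0.0]
ft_force: [0.8, 0.4, -0.2]
grip_width: 0.0583
```

Emit:
{"op": "jog_arm", "data": {"jaw": [1,1,1,1,1,1,1,1], "linear": [[0,0,0.001],[0,0,0.001],[0,0,0.001],[0,0,0.001],[0,0,0.001],[0,0,0.001],[0,0,0.001],[0,0,0.001]], "delta_rot": [[0,0,0],[0,0,0],[0,0,0],[0,0,0],[0,0,0],[0,0,0],[0,0,0],[0,0,0]]}}

```text
clock: 7.73
eef_pos: [0.5915, 0.0119, 0.082]
tool_rot: [0.851, -0.526, 0.0, -0.0]
ft_force: [-2.2, 0.0, 6.2]
grip_width: 0.0585
```

Contact at 6 N, at the expected height of 0.082. I'll open the jaws slowly and then rise.

Emit:
{"op": "jog_arm", "data": {"jaw": [0.4,0.3,0.2,0.1,0,0,0,0], "linear": [[0,0,0],[0,0,0],[0,0,0],[0,0,0],[0,0,0],[0,0,0],[0,0,0],[0,0,0]], "delta_rot": [[0,0,0],[0,0,0],[0,0,0],[0,0,0],[0,0,0],[0,0,0],[0,0,0],[0,0,0]]}}

```text
clock: 8.4
eef_pos: [0.5912, 0.0117, 0.0811]
tool_rot: [0.851, -0.526, -0.0, 0.0]
ft_force: [-0.4, 0.2, 0.1]
grip_width: 0.0855
```

Emit:
{"op": "jog_arm", "data": {"jaw": [0,0,0,0,0,0,0,0], "linear": [[0,0,-0.005],[0,0,-0.015],[0,0,-0.03],[0,0,-0.05],[0,0,-0.07],[0,0,-0.085],[0,0,-0.09],[0,0,-0.09]], "delta_rot": [[0,0,0],[0,0,0],[0,0,0],[0,0,0],[0,0,0],[0,0,0],[0,0,0],[0,0,0]]}}

```text
clock: 9.07
eef_pos: [0.5926, 0.0117, 0.174]
tool_rot: [0.851, -0.526, 0.002, -0.001]
ft_force: [0.4, 0.2, 0.3]
grip_width: 0.0855
```

```bash
python3 - <<'E'
from h import *
go([.6369,.2210,.171])
p,d=bot.camera("side"); np.savez("side2.npz",p=p,d=d); cv2.imwrite(f"pics/j1.png",cv2.resize(p[110:280,110:310,::-1],None,fx=3.5,fy=3.5,interpolation=2))
g=np.where(green(p)>0,d,0)
print("up");skirt("side",p,d,(.591,.0126),[.065,.07,.075,.08])
print("base");skirt("side",p,d,(.591,.0126),[.035,.04,.045,.05,.055])
print(rimfit("side",p,g,(.591,.0126),.079,.091)); print(rimfit("side",p,g,(.636,.222),.046,.058))
E
```

```text
clk 9.07 pos [0.5926 0.0117 0.174 ] q [ 0.8507 -0.5257  0.002  -0.0013] j [ 0.02  0.46  0.12  1.23 -0.    2.7 ] F [0.4 0.2 0.3] w 0.0855
delta tool [-0.1674 -0.1332  0.0032]
up
side z 0.065 n 62 c [590.5  11.5] rms 1.3
side z 0.07 n 66 c [590.9  11.5] rms 1.2
side z 0.075 n 65 c [591.   11.5] rms 1.2
side z 0.08 n 66 c [591.2  11. ] rms 1.2
base
side z 0.035 n 45 c [591.9  11. ] rms 1.2
side z 0.04 n 52 c [591.7  10.5] rms 1.1
side z 0.045 n 50 c [591.4  10.8] rms 1.1
side z 0.05 n 59 c [592.2  11.5] rms 1.4
side z 0.055 n 58 c [591.9  11.2] rms 1.3
(array([589.9,  12.9]), 153, np.float64(83.1))
(array([636.3, 222.1]), 199, np.float64(50.6))
```

View pics/j1.png

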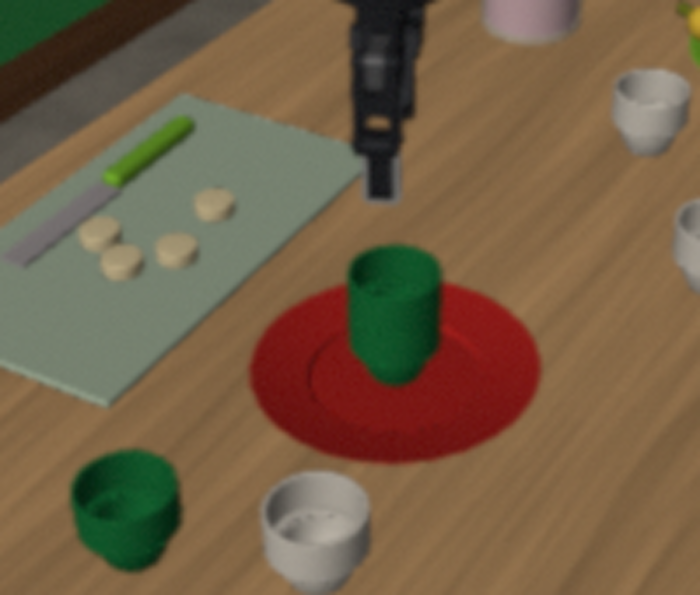

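The first lid is nested: skirts coaxial to about 1 mm, rim near 87 mm (33+54). Now lid A, which hasn't moved.

Emit:
{"op": "jog_arm", "data": {"jaw": [0,0,0,0,0,0,0,0], "linear": [[-0.015,-0.012,0],[-0.04,-0.032,0],[-0.07,-0.056,0],[-0.1,-0.08,0],[-0.13,-0.104,0],[-0.155,-0.124,0],[-0.167,-0.133,0],[-0.167,-0.133,0]], "delta_rot": [[0,0,0],[0,0,0],[0,0,0],[0,0,0],[0,0,0],[0,0,0],[0,0,0],[0,0,0]]}}

```text
clock: 9.78
eef_pos: [0.6346, 0.2246, 0.1688]
tool_rot: [0.852, -0.523, -0.001, 0.001]
ft_force: [0.7, -0.7, 0.3]
grip_width: 0.0857
```

Emit:
{"op": "jog_arm", "data": {"jaw": [0,0,0,0,0,0,0,0], "linear": [[0,0,0.01],[0,0,0.025],[0,0,0.04],[0,0,0.055],[0,0,0.065],[0,0,0.07],[0,0,0.07],[0,0,0.07]], "delta_rot": [[0,0,0],[0,0,0],[0,0,0],[0,0,0],[0,0,0],[0,0,0],[0,0,0],[0,0,0]]}}

```text
clock: 10.45
eef_pos: [0.6354, 0.2198, 0.1012]
tool_rot: [0.85, -0.526, -0.0, 0.0]
ft_force: [-0.5, -1.1, 0.3]
grip_width: 0.0851
```

```bash
python3 - <<'E'
from h import *
p,d=bot.camera("side"); go([.6369,.2210,.048]); cv2.imwrite(f"pics/k1.png",cv2.resize(p[190:310,80:210,::-1],None,fx=4,fy=4,interpolation=2))
E
```

```text
clk 10.50 pos [0.6359 0.2202 0.102 ] q [ 8.505e-01 -5.259e-01  3.000e-04 -4.000e-04] j [ 0.33  0.67  0.29  1.19 -0.    3.01] F [ 0.3 -0.6  0.1] w 0.0857
delta tool [-0.0003 -0.0012  0.054 ]
```

View pics/k1.png

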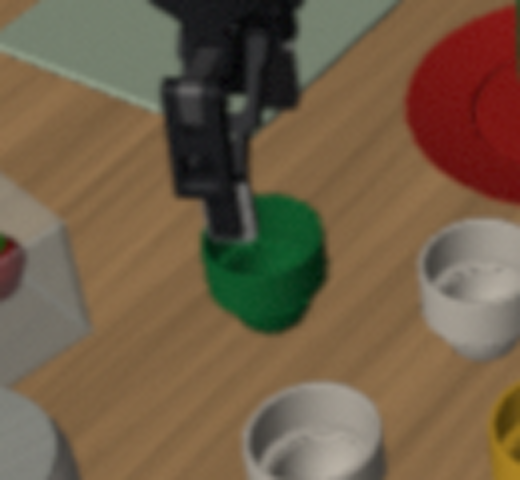

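TCP is within 1.3 mm of lid A. The near finger, at crop (230,215), stands on the camera side of the lid, and its inner face will clear the rim. Descending 53 mm.

Emit:
{"op": "jog_arm", "data": {"jaw": [0,0,0,0,0,0,0,0], "linear": [[0,-0.001,0.008],[0,-0.001,0.018],[0,-0.001,0.028],[0,-0.001,0.038],[0,-0.001,0.046],[0,-0.001,0.053],[0,-0.001,0.053],[0,-0.001,0.053]], "delta_rot": [[0,0,0],[0,0,0],[0,0,0],[0,0,0],[0,0,0],[0,0,0],[0,0,0],[0,0,0]]}}

```text
clock: 11.17
eef_pos: [0.6358, 0.2209, 0.0474]
tool_rot: [0.851, -0.526, -0.001, 0.001]
ft_force: [0.2, 0.7, 0.1]
grip_width: 0.0855
```

```bash
python3 - <<'E'
from h import *
p,d=bot.camera("side"); go([.6369,.2210,.048]); cv2.imwrite(f"pics/k2.png",cv2.resize(p[190:310,80:210,::-1],None,fx=4,fy=4,interpolation=2))
E
```

```text
clk 11.22 pos [0.6364 0.2211 0.0482] q [ 8.507e-01 -5.256e-01 -1.000e-04  0.000e+00] j [0.33 0.72 0.23 1.08 0.   3.01] F [ 0.5  0.2 -0.1] w 0.0855
delta tool [ 0.0003 -0.0004  0.0002]
```

View pics/k2.png

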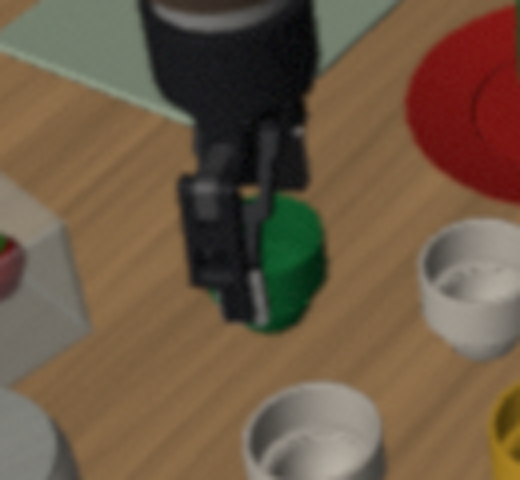

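The near finger stands outside the skirt at crop (240,290), and the lid hasn't moved. Close and lift.

Emit:
{"op": "jog_arm", "data": {"jaw": [0.2,0.4,0.6,0.8,1,1,1,1], "linear": [[0,0,0],[0,0,0],[0,0,0],[0,0,0],[0,0,0],[0,0,0],[0,0,0],[0,0,0]], "delta_rot": [[0,0,0],[0,0,0],[0,0,0],[0,0,0],[0,0,0],[0,0,0],[0,0,0],[0,0,0]]}}

```text
clock: 11.88
eef_pos: [0.6372, 0.2213, 0.0495]
tool_rot: [0.851, -0.526, 0.001, -0.001]
ft_force: [1.0, -0.6, 5.5]
grip_width: 0.057
```

Emit:
{"op": "jog_arm", "data": {"jaw": [1,1,1,1,1,1,1,1], "linear": [[0,0,-0.005],[0,0,-0.015],[0,0,-0.035],[0,0,-0.06],[0,0,-0.085],[0,0,-0.11],[0,0,-0.12],[0,0,-0.12]], "delta_rot": [[0,0,0],[0,0,0],[0,0,0],[0,0,0],[0,0,0],[0,0,0],[0,0,0],[0,0,0]]}}

```text
clock: 12.55
eef_pos: [0.638, 0.2216, 0.1721]
tool_rot: [0.851, -0.526, 0.002, -0.003]
ft_force: [-0.2, 0.8, -0.2]
grip_width: 0.0572
```

```bash
python3 - <<'E'
from h import *
go([.5914,.0117,.168])
E
```

```text
clk 12.55 pos [0.638  0.2216 0.1721] q [ 0.8507 -0.5256  0.002  -0.0025] j [0.33 0.63 0.4  1.34 0.   3.01] F [-0.2  0.8 -0.2] w 0.0572
delta tool [0.1669 0.1357 0.0034]
```

Emit:
{"op": "jog_arm", "data": {"jaw": [1,1,1,1,1,1,1,1], "linear": [[0.01,0.008,0],[0.035,0.028,0],[0.065,0.052,0],[0.095,0.077,0],[0.122,0.098,0],[0.147,0.118,0],[0.162,0.13,0],[0.167,0.1345,0]], "delta_rot": [[0,0,0],[0,0,0],[0,0,0],[0,0,0],[0,0,0],[0,0,0],[0,0,0],[0,0,0]]}}

```text
clock: 13.22
eef_pos: [0.5878, 0.0074, 0.1657]
tool_rot: [0.849, -0.528, -0.002, 0.002]
ft_force: [0.2, 0.7, -0.2]
grip_width: 0.0573
```

Emit:
{"op": "jog_arm", "data": {"jaw": [1,1,1,1,1,1,1,1], "linear": [[0,0,0.005],[0,0,0.01],[0,0,0.015],[0,0,0.015],[0,0,0.015],[0,0,0.015],[0,0,0.015],[0,0,0.015]], "delta_rot": [[0,0,0],[0,0,0],[0,0,0],[0,0,0],[0,0,0],[0,0,0],[0,0,0],[0,0,0]]}}

```text
clock: 13.88
eef_pos: [0.5911, 0.012, 0.1536]
tool_rot: [0.851, -0.525, 0.0, -0.0]
ft_force: [0.4, 0.4, -0.6]
grip_width: 0.057
```

```bash
python3 - <<'E'
from h import *
p,d=bot.camera("side"); go([.5914,.0117,.110])
cv2.imwrite(f"pics/l1.png",cv2.resize(p[120:250,160:290,::-1],None,fx=4,fy=4,interpolation=2))
g=np.where(green(p)>0,d,0)
print("held");skirt("side",p,d,(.591,.0126),[.137,.142,.147,.152,.156])
print("stack");skirt("side",p,d,(.591,.0126),[.04,.05,.065,.07,.075,.08])
print(rimfit("side",p,g,(.591,.0126),.152,.164)); print(rimfit("side",p,g,(.591,.0126),.079,.091))
E
```

```text
clk 13.93 pos [0.591  0.0118 0.1536] q [ 8.508e-01 -5.254e-01  3.000e-04 -2.000e-04] j [0.02 0.47 0.09 1.19 0.   2.7 ] F [ 0.   0.2 -0.3] w 0.0569
delta tool [ 0.0003 -0.0002  0.0436]
held
side z 0.137 n 39 c [591.5  12.1] rms 1.1
side z 0.142 n 37 c [591.6  12.8] rms 1.1
side z 0.147 n 38 c [591.5  12.3] rms 1.0
side z 0.152 n 35 c [591.5  11.9] rms 0.9
side z 0.156 n 43 c [591.8  11.6] rms 1.2
stack
side z 0.04 n 56 c [592.5  10.9] rms 1.3
side z 0.05 n 59 c [591.9  11.1] rms 1.2
side z 0.065 n 65 c [591.2  11.2] rms 1.3
side z 0.07 n 56 c [591.1  11.2] rms 1.0
side z 0.075 n 70 c [591.1  11.1] rms 1.2
side z 0.08 n 64 c [591.5  11.1] rms 1.1
(array([590.6,  13.9]), 80, np.float64(155.8))
(array([590.2,  12.8]), 117, np.float64(83.9))
```

View pics/l1.png

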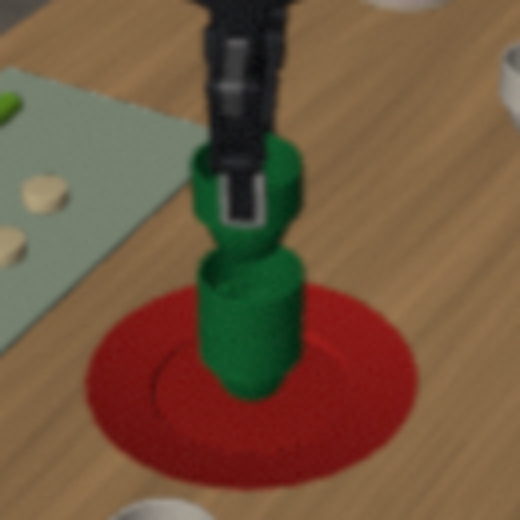

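The held lid sits about 1 mm too far in +y, so I'll correct by +1 mm in tool x and lower. About 44 mm to go.

Emit:
{"op": "jog_arm", "data": {"jaw": [1,1,1,1,1,1,1,1], "linear": [[0.001,0,0.004],[0.001,0,0.01],[0.001,0,0.016],[0.001,0,0.022],[0.001,0,0.028],[0.001,0,0.033],[0.001,0,0.036],[0.001,0,0.036]], "delta_rot": [[0,0,0],[0,0,0],[0,0,0],[0,0,0],[0,0,0],[0,0,0],[0,0,0],[0,0,0]]}}

```text
clock: 14.6
eef_pos: [0.5906, 0.0106, 0.1161]
tool_rot: [0.851, -0.526, -0.001, 0.001]
ft_force: [-0.5, -0.2, -1.4]
grip_width: 0.057
```

Emit:
{"op": "jog_arm", "data": {"jaw": [1,1,1,1,1,1,1,1], "linear": [[0,0,0.001],[0,0,0.002],[0,0,0.003],[0,0,0.004],[0,0,0.005],[0,0,0.005],[0,0,0.005],[0,0,0.005]], "delta_rot": [[0,0,0],[0,0,0],[0,0,0],[0,0,0],[0,0,0],[0,0,0],[0,0,0],[0,0,0]]}}

```text
clock: 15.27
eef_pos: [0.5913, 0.0106, 0.1124]
tool_rot: [0.851, -0.526, 0.0, -0.0]
ft_force: [-0.3, 0.2, 0.2]
grip_width: 0.0572
```

Emit:
{"op": "jog_arm", "data": {"jaw": [1,1,1,1,1,1,1,1], "linear": [[0,0,0.001],[0,0,0.001],[0,0,0.002],[0,0,0.002],[0,0,0.002],[0,0,0.002],[0,0,0.002],[0,0,0.002]], "delta_rot": [[0,0,0],[0,0,0],[0,0,0],[0,0,0],[0,0,0],[0,0,0],[0,0,0],[0,0,0]]}}

```text
clock: 15.93
eef_pos: [0.5913, 0.0107, 0.1105]
tool_rot: [0.851, -0.526, 0.0, -0.0]
ft_force: [0.2, 0.2, 2.5]
grip_width: 0.0573
```

Emit:
{"op": "jog_arm", "data": {"jaw": [1,1,1,1,1,1,1,1], "linear": [[0,0,0.0005],[0,0,0.0005],[0,0,0.0005],[0,0,0.0005],[0,0,0.0005],[0,0,0.0005],[0,0,0.0005],[0,0,0.0005]], "delta_rot": [[0,0,0],[0,0,0],[0,0,0],[0,0,0],[0,0,0],[0,0,0],[0,0,0],[0,0,0]]}}

```text
clock: 16.6
eef_pos: [0.5914, 0.0107, 0.1105]
tool_rot: [0.851, -0.526, 0.0, -0.0]
ft_force: [-0.7, 0.9, 6.1]
grip_width: 0.0569
```

```bash
python3 - <<'E'
from h import *
p,d=bot.camera("side"); go(None)
cv2.imwrite(f"pics/m1.png",cv2.resize(p[120:250,160:290,::-1],None,fx=4,fy=4,interpolation=2))
E
```

```text
clk 16.65 pos [0.5914 0.0108 0.1105] q [ 8.507e-01 -5.256e-01  2.000e-04 -4.000e-04] j [0.02 0.51 0.03 1.09 0.   2.7 ] F [-0.7  0.7  5. ] w 0.0572
```

View pics/m1.png

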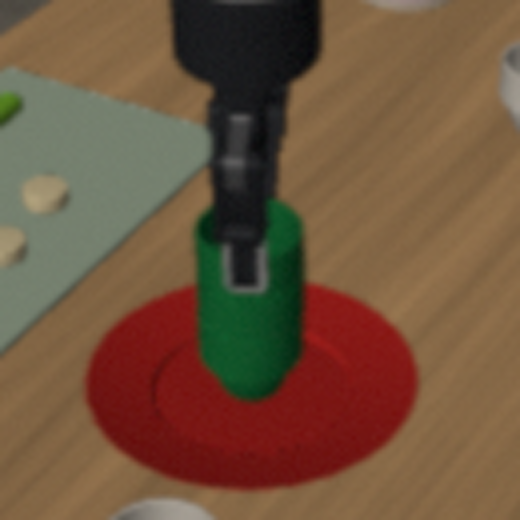

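Seated at TCP 0.1105, as expected, with 5–6 N of contact force. The skirts form one column at crop x 197–303. Release and rise.

Emit:
{"op": "jog_arm", "data": {"jaw": [0.4,0.3,0.2,0.1,0,0,0,0], "linear": [[0,0,0],[0,0,0],[0,0,0],[0,0,0],[0,0,0],[0,0,0],[0,0,0],[0,0,0]], "delta_rot": [[0,0,0],[0,0,0],[0,0,0],[0,0,0],[0,0,0],[0,0,0],[0,0,0],[0,0,0]]}}

```text
clock: 17.32
eef_pos: [0.5912, 0.0106, 0.1097]
tool_rot: [0.851, -0.526, -0.0, 0.0]
ft_force: [0.3, 0.9, 0.3]
grip_width: 0.0853
```

Emit:
{"op": "jog_arm", "data": {"jaw": [0,0,0,0,0,0,0,0], "linear": [[0,0,-0.005],[0,0,-0.015],[0,0,-0.03],[0,0,-0.05],[0,0,-0.07],[0,0,-0.09],[0,0,-0.1],[0,0,-0.1]], "delta_rot": [[0,0,0],[0,0,0],[0,0,0],[0,0,0],[0,0,0],[0,0,0],[0,0,0],[0,0,0]]}}

```text
clock: 17.98
eef_pos: [0.5931, 0.0106, 0.2137]
tool_rot: [0.851, -0.526, 0.003, -0.002]
ft_force: [0.6, -0.1, 0.7]
grip_width: 0.0855
```

Emit:
{"op": "jog_arm", "data": {"jaw": [0,0,0,0,0,0,0,0], "linear": [[0.01,0.01,0],[0.03,0.03,0],[0.05,0.055,0],[0.07,0.08,0],[0.09,0.11,0],[0.1,0.135,0],[0.11,0.15,0],[0.11,0.15,0]], "delta_rot": [[0,0,0],[0,0,0],[0,0,0],[0,0,0],[0,0,0],[0,0,0],[0,0,0],[0,0,0]]}}

```text
clock: 18.65
eef_pos: [0.5028, -0.158, 0.2082]
tool_rot: [0.849, -0.528, -0.002, 0.001]
ft_force: [0.3, 0.2, 0.5]
grip_width: 0.0852
```

```bash
python3 - <<'E'
from h import *
go(None)
for n in("side","top"):
    p,d=bot.camera(n); cv2.imwrite(f"pics/n{n}.png",p[:,:,::-1])
    g=np.where(green(p)>0,d,0) if n=="side" else d
    print(n,rimfit(n,p,g,(.591,.0126),.107,.119))
    if n=="side":skirt("side",p,d,(.591,.0126),[.04,.05,.065,.08,.095,.11])
    v,u=np.where(d>0);P=pts(n,np.c_[u,v],d[v,u]);s=np.hypot(P[:,0]-.591,P[:,1]-.012)<.032;print("max z",np.percentile(P[s,2],[97,99]).round(4))
E
```

```text
clk 18.65 pos [ 0.5028 -0.158   0.2082] q [ 0.8493 -0.5279 -0.0018  0.0013] j [-0.3   0.32  0.    1.26 -0.    2.38] F [0.3 0.2 0.5] w 0.0852
side (array([591. ,  12.3]), 167, np.float64(111.1))
side z 0.04 n 56 c [592.1  11.3] rms 1.2
side z 0.05 n 59 c [592.1  11.1] rms 1.2
side z 0.065 n 58 c [590.8  10.9] rms 1.2
side z 0.08 n 55 c [591.   11.3] rms 1.3
side z 0.095 n 69 c [591.9  10.9] rms 1.4
side z 0.11 n 69 c [592.   10.6] rms 1.3
max z [0.1144 0.1152]
top (array([592.2,  10.6]), 108, np.float64(115.2))
max z [0.1173 0.1184]
```

View pics/nside.png

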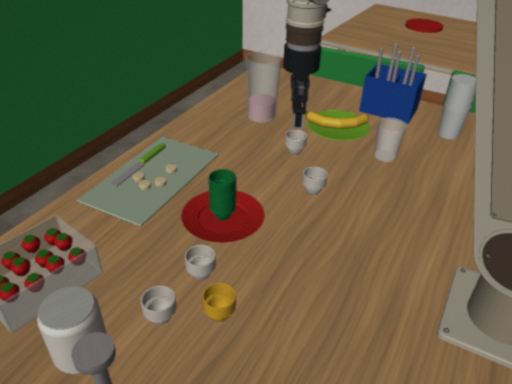

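View pics/ntop.png

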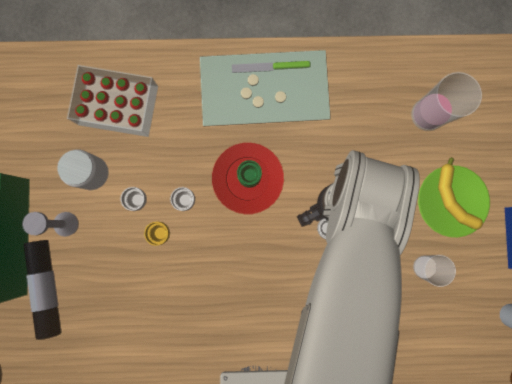

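The rim is at 115 mm, as expected (5+28+28+54). The axes agree to about 1.5 mm. The stack stands on the plate at side (223,195). The yellow lid and the white ones haven't moved, and the arm is clear.

```bash
python3 -c "
from workcell import bot
print(bot.job_done())"
```

```text
the job is handed in; nothing more can be done
None
```

Both loose green lids are now nested in the green lid on the red plate, and I handed the job in at about 18.8 s of the 54 s allowed. I stacked the right-hand lid in the top view first, then the left-hand one. I lowered each one until I felt 5–6 N of contact at the expected height.

**Last checks:**
- **Height:** the top rim measured 115 mm in both views, which matches 5 + 28 + 28 + 54 mm for a fully seated stack.
- **Alignment:** the three skirts line up to about 1.5 mm, within the 3 mm play.
- **Base lid:** it is where it stood at the start, to within about 1 mm (measurement accuracy).
- **Other lids:** the yellow lid and the white lids look unmoved.
- **Arm:** the gripper is open and clear of everything.

No check failed. The two cameras differed by 1–2 mm in absolute position, as their calibration allows. The gripper read 57–58 mm on the 60 mm skirts.

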